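# Sight a screwdriver blade over a ground block

### The job

Check the longer screwdriver's blade for straightness: first stand the small ground steel block upright on the narrow ledge of the sight stand, in the middle and lengthwise along the ledge, and let go of it. Then draw the longer of the two screwdrivers out of the slanted holder, turn it level and keep it raised with the middle of its blade about 20 mm above the top of the block, lengthwise along it and touching neither block nor stand. Finish still holding it there, motionless; leave the shorter screwdriver in the holder and the other things where they are.

Things in the scene. Friction and masses are not known exactly. Their poses are not given: they have to be found in the camera images.
- holder: Slanted wooden holder, fixed, on a 90 x 134 mm base plate. Origin: centre of its underside; x points level to where the handles lean (away from the robot), z up. Two 7.5 mm bores through the block rise towards +x at 50 degrees above level; mouths at x +18.6, y +30 or -30, z 76 mm, in the block's upper face, square to the bores. Which screwdriver is in which bore varies. Cheeks at y +-65 reach z 62.
- driver_flat_handle (a point): Centre of the handle of the longer screwdriver (164 mm in all, 45-80 g, weight all in the handle), blade down in a bore, handle outside. Handle 83 mm long (this point's y), 16 wide (x, level in the holder), 20 thick (z); y runs from blade to handle end, 48-50 degrees above level. The 5.6 mm round blade, on the axis, spans y -41.5 to -121.5 mm: draw it 80 mm up the bore.
- driver_flat_blade_mid (a point): The middle of the longer screwdriver's blade, on its axis, 81.5 mm from the handle's centre towards the tip (at y -81.5 mm in the handle point's axes, same axes).
- driver_cross_handle (a point): The shorter screwdriver (140 mm in all, 40 g), in the other bore, to be left there. This point is the centre of its handle, 69 mm long along the point's y axis, 14 mm wide (x), 17 mm thick (z); axes as for the longer one.
- ledge (a point): Centre of the top face of the ledge of the sight stand (fixed). The ledge is a level aluminium bar 56 mm long along this point's x axis and 18 mm wide along y, 10 mm thick, its top 60 mm above the worktop, carried by a 16 mm column on a 70 x 50 mm base plate. z up.
- block_center (a point): The ground steel block (85 g), a loose rectangular plate 10 mm thick (x), 40 mm long (y), 30 mm high (z), standing on its 10 x 40 mm long side on the worktop. This point is its centre, 15 mm above its underside.
- sight_stand: The sight stand, fixed; origin at the centre of its underside, right below the ledge's centre, same axes.
- gauge_block: The ground steel block; origin at the centre of its underside.
- driver_flat: The longer screwdriver as a body; origin on its underside as it lies flat, 39.5 mm from the handle's centre towards the blade (y) and 10 mm below its axis (z); axes as for its handle point.
- driver_cross: The shorter screwdriver as a body; origin 31.5 mm from its handle's centre towards the blade and 8.5 mm below its axis.
- brass_weight: Brass knob weight, 31 mm wide, 51 mm high, standing; bystander. Origin at the centre of its underside.
- v_block: Steel V-block, 48 x 44 x 32 mm; bystander. Origin at the centre of its underside.
- loupe: Black loupe, 40 mm wide, 30 mm high; bystander. Origin at the centre of its underside.
Not all that is in view belongs to the job. What is shaped like the holder but white is not meant.

How it is judged:
By the outcome, as a careful person would: the job done as asked, in the order asked, and still so for the second after the job is handed in, while the arm keeps its last pose, push and grip.
It also fails if it takes over 61 s, if anything falls off the work surface, if the arm or the gripper's body presses on something with over 40 N, if the wrist force passes 120 N, or if a joint passes its speed limit or range.

### The arm

A 7-joint arm with a two-finger parallel gripper is mounted at the origin on a cart in front of the work surface, level with it; the furniture and walls round the work are solid. World frame = base frame: x ahead of the robot, y to its left, z up, the work surface at z = 0. Lengths are in m, angles in rad, forces in N, time in s.
With the tool pointing down it reaches from about 0.425 to 0.875 m from the base axis. Payload 4.7 kg.
Tool frame: the origin (TCP) lies midway between the tips of the shut fingers; the grasp point (between the pads) lies 19 mm behind it; z points along the fingers, y is the direction in which the jaws open and shut (so a half turn about z gives the same grasp; the last joint's range is limited). The gripper opens to 87 mm and grips with 3 to 60 N. Pads are 19 mm wide; open, the fingers measure 117 mm over their backs; the gripper's body (75 mm by 190 mm) begins 51 mm behind the grasp point.
Start: joints at [-1.099, 0.321, -0.07, 1.45, 0.023, 1.371, -0.057], TCP at [0.287, 0.583, 0.223] pointing down, gripper open.
Joint ranges: [-2.86, 2.86], [-0.3, 2.09], [-1.38, 1.24], [0.06, 2.45], [-1.56, 4.7], [0.09, 2.05], [-2.69, 2.69]. Speed limits (rad/s): [2.57, 2.57, 3.14, 3.14, 3.14, 3.14, 3.14].

### API

Orientations are given as a rotation vector (axis times angle).
In Python, from bench import get_state, eyes, job gives the robot as it stands. The module is installed in compiled form; this text tells all that it offers.
- The arm moves only by the shell command python3 -m jog 'ROWS' [FORCE]. ROWS is JSON, a list that holds one entry, the list of rows, each a list of 5 numbers: the opening, from 0 (shut) to 1 (fully open), then the shift along the tool's x, y, z in units of 40 mm (1.0 is 40 mm), then the turn about the tool's z in units of 5 degrees (1.0 is 5 degrees). In form: [[[jaw, dx, dy, dz, turn], ...]]. A call has 1 to 10 rows; each row shifts and turns the commanded pose from where the row before left it, along the tool's axes as they then stand; what a row does not reach is not made up. A row lasts 1/8 s, in which the tool goes at most 62.5 mm and 10.7 degrees, less where a joint would pass 70% of its speed; a pose out of reach is approached as far as the arm can. A call is refused whole if a number of a shift passes 1 or a number of a turn 1, either way. A call with a gripper value outside its range is refused whole. The fingers move at their own pace and stop on an object; FORCE is the grip in N (left out, the last holds). Time passes only in rows, so rows that do not move let the fingers close. It gives the time, the measured TCP pose, the force and the opening at its end, in the units of the state.
- get_state(): the state, without advancing time (a new reading comes with each control period).
- eyes.get_image(name): name is "scene" or "top"; returns (picture, depth): 400x640x3 uint8, red, green, blue; 400x640 float32, m along the optical axis (not along the pixel's ray), 0 where there is no reading.
- eyes.camera_params(name): a dict with "camera_matrix" (3x3 intrinsics, pixels), "k1" (the pictures are not rectified: a ray, as slopes to the right and down, at radius r is drawn at 1 + k1 r^2 times it, then the intrinsics apply), "pose" (4x4, takes a point from camera to world coordinates). Camera axes: x right, y down, z forward; pixel columns grow to the right and rows downward; lengths in m; the calibration is good to about 2 mm. A picture is of the moment at which its call begins. camera_params takes no time and is no camera call.
- job.close_job(): hands the job in, once; it reports no verdict.
The state is a dict: "time": time; "joint_positions": joint angles; "qd": joint speeds; "joint_torque": joint torques, N m; "position": TCP position; "tool_rot": TCP orientation; "ft_force": force on the tool from outside, world axes, zero at the start; "torque": the same for the moment, N m; "grip_width": opening from 0.0 (shut) to 1.0 (fully open).
Only numpy, scipy, OpenCV 4.12 (cv2) and the standard library are available. Lean on these libraries where they do the work, as an engineer would, in place of code of your own. Each camera call takes 0.05 s, during which the arm holds its last target. There are 200 camera calls.

## Working session

There is one attempt and no reset: what is moved stays moved. The work goes in short steps, Python scripts to look and compute and a shell command to move; the robot and the scene stay as the last step left them, time stands still between calls to the robot, and variables do not carry over. Pictures are saved under pics/ and viewed, about 8 in all and at most 12, crops included, and the job is handed in when it is done.

```bash
mkdir -p pics
cat > h.py <<'E'
import numpy as np,cv2
from bench import get_state,eyes,job
from scipy.spatial.transform import Rotation as R
def grab(n):
    im,d=eyes.get_image(n); np.savez(f'{n}.npz',im=im,d=d); return im,d
def load(n):
    z=np.load(f'{n}.npz'); return z['im'],z['d']
def rays(n,uv):
    p=eyes.camera_params(n);K=np.array(p['camera_matrix']);k=p['k1']
    uv=np.atleast_2d(np.array(uv,float))
    s=cv2.undistortPoints(uv.reshape(-1,1,2),K,np.array([k,0,0,0.])).reshape(-1,2)
    return s,np.array(p['pose'])
def onz(n,uv,z):
    s,T=rays(n,uv);d=np.c_[s,np.ones(len(s))]@T[:3,:3].T;o=T[:3,3]
    return o+d*((z-o[2])/d[:,2])[:,None]
def bydepth(n,uv,d):
    s,T=rays(n,uv);uv=np.atleast_2d(np.array(uv)).astype(int);z=d[uv[:,1],uv[:,0]]
    return (np.c_[s,np.ones(len(s))]*z[:,None])@T[:3,:3].T+T[:3,3]
def project(n,P):
    p=eyes.camera_params(n);T=np.array(p['pose']);K=np.array(p['camera_matrix'])
    c=(np.atleast_2d(P)-T[:3,3])@T[:3,:3];s=c[:,:2]/c[:,2:];r2=(s**2).sum(1,keepdims=True)
    s=s*(1+p['k1']*r2);return s@K[:2,:2].T+K[:2,2]
E
python3 - <<'E'
from h import *
for n in('scene','top'):
    im,d=grab(n);cv2.imwrite(f'pics/{n}1.png',im[:,:,::-1]);p=eyes.camera_params(n);print(n,p)
s=get_state();print(s)
print(R.from_rotvec(s['tool_rot']).as_matrix())
E
```

```text
scene {'camera_matrix': array([[372.67235004,   0.        , 318.22758568],
       [  0.        , 372.67235004, 188.19676652],
       [  0.        ,   0.        ,   1.        ]]), 'k1': -0.003645057588969061, 'pose': array([[ 0.8620756 , -0.28706787,  0.41763346,  0.15129566],
       [-0.50676851, -0.48283883,  0.71417949, -0.72830272],
       [-0.00336834, -0.82732019, -0.56172053,  0.66027193],
       [ 0.        ,  0.        ,  0.        ,  1.        ]])}
top {'camera_matrix': array([[475.91905108,   0.        , 324.77822463],
       [  0.        , 475.91905108, 191.24536999],
       [  0.        ,   0.        ,   1.        ]]), 'k1': -0.031321337148866986, 'pose': array([[-0.01091165, -0.99893069,  0.04492681,  0.50430853],
       [-0.99979529,  0.01166463,  0.01653232,  0.00545837],
       [-0.01703869, -0.04473722, -0.99885347,  1.21380496],
       [ 0.        ,  0.        ,  0.        ,  1.        ]])}
{'time': 0.1, 'joint_positions': array([-1.09889627,  0.32175752, -0.07010657,  1.45154814,  0.02260068,
        1.37077363, -0.05691283]), 'qd': array([-1.15700781e-03, -1.93559742e-03, -9.62363243e-04, -2.94412969e-03,
        8.52466611e-05,  9.61077711e-04,  1.26691550e-03]), 'joint_torque': array([-4.61149898e-05, -4.92574990e+01, -4.05790592e-01, -3.13394845e+01,
       -6.41699717e-02,  3.95003648e-02,  1.19883548e-04]), 'position': array([0.28710091, 0.58261727, 0.22156786]), 'tool_rot': array([-7.12723881e-01, -3.05936666e+00,  2.62657564e-03]), 'ft_force': array([ 0.37639074, -0.01997271, -0.5652103 ]), 'torque': array([-0.01332206, -0.00438765,  0.01016405]), 'grip_width': 0.9997652622144638}
[[-8.97042836e-01  4.41943092e-01 -6.73605879e-04]
 [ 4.41943598e-01  8.97041483e-01 -1.56014398e-03]
 [-8.52424403e-05 -1.69721179e-03 -9.99998556e-01]]
```

View pics/scene1.png

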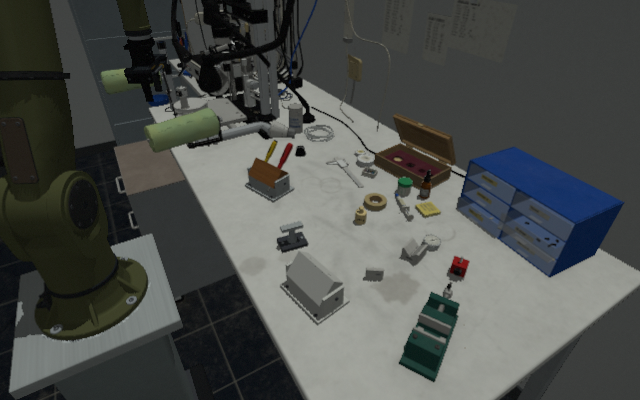

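View pics/top1.png

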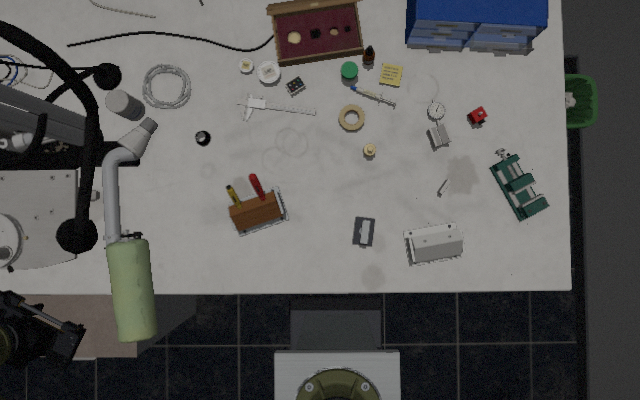

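Run:
```python
from h import *
t,td=load('top');s,sd=load('scene')
a=cv2.resize(t[165:275,200:480],None,fx=2.8,fy=2.8,interpolation=cv2.INTER_CUBIC)
b=cv2.resize(s[130:300,235:395],None,fx=1.7*1.0,fy=1.7,interpolation=cv2.INTER_CUBIC)
c=np.zeros((600,790,3),np.uint8);c[:a.shape[0],:a.shape[1]]=a[:, :790];c[310:310+b.shape[0],:b.shape[1]]=b
b2=cv2.resize(s[210:290,265:395],None,fx=3.6,fy=3.6,interpolation=cv2.INTER_CUBIC);c[310:310+b2.shape[0],290:290+b2.shape[1]]=b2
cv2.imwrite('pics/crop1.png',c[:,:,::-1])
print(project('top',[get_state()['position']]),project('scene',[get_state()['position']]))
for n,im,d in(('top',t,td),('scene',s,sd)):
    hsv=cv2.cvtColor(im,cv2.COLOR_RGB2HSV)
    masks={'red':((hsv[...,0]<6)|(hsv[...,0]>172))&(hsv[...,1]>150)&(hsv[...,2]>60),
     'yel':(abs(hsv[...,0].astype(int)-24)<6)&(hsv[...,1]>130)&(hsv[...,2]>60),
     'wood':(abs(hsv[...,0].astype(int)-11)<5)&(hsv[...,1]>120)}
    for k,m in masks.items():
        nn,l,st,ce=cv2.connectedComponentsWithStats(m.astype(np.uint8))
        for i in range(1,nn):
            if st[i,4]<25: continue
            c=cv2.findContours((l==i).astype(np.uint8),0,2)[0][0]
            r=cv2.minAreaRect(c);ys,xs=np.where(l==i)
            P=bydepth(n,np.c_[xs,ys],d)
            print(n,k,st[i,:5],np.round(cv2.boxPoints(r),1).tolist(),'\n  P',P.mean(0).round(3),P.min(0).round(3),P.max(0).round(3))
```

```text
[[ 60.15804498 318.43897474]] [[154.26826567  95.36944641]]
top red [470 107  17  15 126] [[469.79998779296875, 112.69999694824219], [481.0, 106.0], [486.70001220703125, 115.5999984741211], [475.6000061035156, 122.30000305175781]] 
  P [ 0.743 -0.356  0.044] [ 0.504 -0.379  0.029] [0.764 0.005 1.214]
top red [250 174  16  27 156] [[247.8000030517578, 175.60000610351562], [253.8000030517578, 172.60000610351562], [266.6000061035156, 198.1999969482422], [260.6000061035156, 201.1999969482422]] 
  P [0.568 0.181 0.118] [0.536 0.168 0.074] [0.594 0.193 0.145]
top yel [228 187  14  22 108] [[226.5, 189.39999389648438], [231.39999389648438, 186.8000030517578], [242.1999969482422, 206.8000030517578], [237.39999389648438, 209.39999389648438]] 
  P [0.542 0.235 0.108] [0.518 0.226 0.071] [0.565 0.246 0.135]
top wood [363  50  12  11  57] [[362.20001220703125, 59.5], [363.3999938964844, 49.79999923706055], [374.3999938964844, 51.20000076293945], [373.1000061035156, 60.900001525878906]] 
  P [ 0.892 -0.087  0.048] [ 0.885 -0.101  0.026] [ 0.903 -0.074  0.067]
top wood [ 229  192   53   39 1115] [
[... 647 characters left out ...]
031] [ 0.762 -0.343  0.038]
scene yel [264 141  12  22  78] [[263.20001220703125, 160.60000610351562], [273.3999938964844, 140.1999969482422], [276.6000061035156, 141.8000030517578], [266.3999938964844, 162.1999969482422]] 
  P [0.541 0.235 0.104] [0.515 0.222 0.001] [0.656 0.481 0.13 ]
scene wood [249 158  37  30 562] [[247.10000610351562, 173.89999389648438], [256.5, 156.1999969482422], [286.1000061035156, 171.8000030517578], [276.79998779296875, 189.5]] 
  P [0.5   0.187 0.064] [ 0.465  0.129 -0.001] [0.587 0.298 0.087]
scene wood [421 181  10   8  62] [[421.0, 181.0], [430.0, 181.0], [430.0, 188.0], [421.0, 188.0]] 
  P [ 0.891 -0.096  0.047] [ 0.883 -0.105  0.035] [ 0.908 -0.081  0.058]
```

View pics/crop1.png

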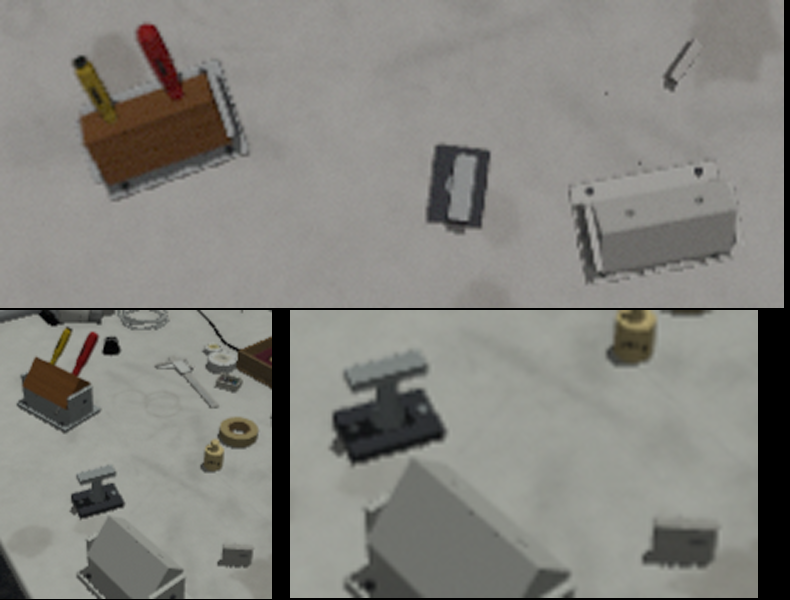

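The red driver is the longer one, and the yellow one stays. Next I'll locate the ledge, block and red handle using depth and shapes.

```bash
cat > m.py <<'E'
from h import *
def cloud(n,x0,y0,x1,y1,d):
    v,u=np.mgrid[y0:y1,x0:x1];uv=np.c_[u.ravel(),v.ravel()];ok=d[uv[:,1],uv[:,0]]>0.2
    uv=uv[ok];return uv,bydepth(n,uv,d)
def rect(P):
    r=cv2.minAreaRect((P[:,:2]*1000).astype(np.float32));b=cv2.boxPoints(r)
    e=b[1]-b[0],b[2]-b[1];l=max(e,key=np.linalg.norm);return np.round(r[0],1),np.round(sorted(r[1]),1),np.degrees(np.arctan(l[1]/l[0]))
E
python3 - <<'E'
from m import *
W={'top':dict(stand=(345,205,385,255),block=(430,172,455,200)),'scene':dict(stand=(274,217,312,252),block=(360,262,388,284))}
for n in W:
    im,d=load(n)
    for k,w in W[n].items():
        uv,P=cloud(n,*w,d)
        lo,hi=(.05,.07) if k=='stand' else (.024,.036)
        g=(P[:,2]>lo)&(P[:,2]<hi)
        print(n,k,g.sum(),np.median(P[~g,2]).round(4),'z',np.median(P[g,2]).round(4),'med',np.median(P[g],0).round(4),rect(P[g]),rect(onz(n,uv[g],.06 if k=='stand' else .03)))
    hsv=cv2.cvtColor(im,cv2.COLOR_RGB2HSV)
    w=(245,170,272,204) if n=='top' else (270,138,296,172)
    uv,P=cloud(n,*w,d);h=hsv[uv[:,1],uv[:,0]]
    m=((h[:,0]<6)|(h[:,0]>172))&(h[:,1]>140)&(P[:,2]>.07)&(P[:,2]<.16);Q=P[m]
    u,s,v=np.linalg.svd(Q-Q.mean(0));a=v[0]*np.sign(v[0][2]);t=(Q-Q.mean(0))@a
    print(n,'red c',Q.mean(0).round(4),'axis',a.round(3),'yaw',np.degrees(np.arctan2(a[1],a[0])),'el',np.degrees(np.arcsin(a[2])),'ends',(Q.mean(0)+a*t.min()).round(4),(Q.mean(0)+a*t.max()).round(4))
    # holder base plate/wood
    w=(222,185,295,240) if n=='top' else (240,155,300,205)
    uv,P=cloud(n,*w,d);h=hsv[uv[:,1],uv[:,0]]
    m=(abs(h[:,0].astype(int)-11)<6)&(h[:,1]>120)&(P[:,2]<.095)&(P[:,2]>.03)
    print(n,'wood',rect(P[m]),P[m].max(0))
E
```

```text
top stand 177 0.0002 z 0.0593 med [ 0.4566 -0.0694  0.0593] (array([457. , -70.4]), array([18.2, 55.6]), np.float32(-7.551081)) (array([457.1, -69.9]), array([18.2, 55.6]), np.float32(-7.961754))
top block 63 -0.0006 z 0.0289 med [ 0.567  -0.2719  0.0289] (array([ 566.3, -273.3]), array([ 9.5, 40.2]), np.float32(-35.180904)) (array([ 566.4, -272.6]), array([ 9.6, 40.2]), np.float32(-34.744854))
top red c [0.5676 0.1809 0.1176] axis [0.632 0.208 0.747] yaw 18.242767223613036 el 48.29391363553269 ends [0.5345 0.17   0.0785] [0.59   0.1883 0.144 ]
top wood (array([510.7, 194.4]), array([ 62.6, 114.8]), np.float32(-71.58428)) [0.55571987 0.2570414  0.0923504 ]
scene stand 161 0.0001 z 0.0586 med [ 0.4541 -0.0768  0.0586] (array([455.5, -72.5]), array([21.3, 55.1]), np.float32(-8.846806)) (array([453.4, -78.1]), array([27.3, 57.4]), np.float32(-7.762442))
scene block 82 -0.0006 z 0.0281 med [ 0.5647 -0.2764  0.0281] (array([ 564.7, -274.7]), array([13. , 38.9]), np.float32(-35.789207)) (array([ 562.4, -277.6]), array([15.6, 38.7]), np.float32(-36.494183))
scene red c [0.5635 0.1761 0.1121] axis [0.629 0.183 0.755] yaw 16.24049162240809 el 49.06397989277451 ends [0.5366 0.1682 0.0798] [0.5868 0.1829 0.1402]
scene wood (array([503.2, 190.3]), array([ 52.8, 119.3]), np.float32(-70.2287)) [0.54713716 0.24888894 0.08724695]
```

Run:
```python
from m import *
im,d=load('top')
pts=[(125,260),(130,290),(135,325),(110,200),(120,165),(150,125),(45,330),(75,235),(75,345),(15,330),(98,120),(40,180),(125,105)]
for p,q in zip(pts,bydepth('top',pts,d)):print(p,q.round(3))
im,d=load('scene')
for p,q in zip([(185,130),(120,80),(230,130),(40,80),(280,130)],bydepth('scene',[(185,130),(120,80),(230,130),(40,80),(280,130)],d)):print('s',p,q.round(3))
```

```text
(125, 260) [0.405 0.461 0.181]
(130, 290) [0.339 0.453 0.173]
(135, 325) [0.261 0.444 0.169]
(110, 200) [0.541 0.557 0.053]
(120, 165) [0.63  0.542 0.032]
(150, 125) [0.73  0.464 0.037]
(45, 330) [0.293 0.54  0.344]
(75, 235) [0.468 0.476 0.36 ]
(75, 345) [0.262 0.49  0.332]
(15, 330) [0.306 0.559 0.401]
(98, 120) [0.677 0.431 0.368]
(40, 180) [0.593 0.739 0.048]
(125, 105) [0.765 0.497 0.107]
s (185, 130) [0.335 0.427 0.147]
s (120, 80) [0.217 1.024 0.162]
s (230, 130) [0.515 0.554 0.052]
s (40, 80) [0.065 0.012 0.469]
s (280, 130) [0.686 0.475 0.043]
```

```bash
cat >> m.py <<'E'
def go(x,y,z,jaw_deg=None):
    s=get_state();M=R.from_rotvec(s['tool_rot']).as_matrix();d=np.array([x,y,z])-s['position']
    print('t',round(s['time'],2),'pos',s['position'].round(4),'jaw ang',np.degrees(np.arctan2(M[1,1],M[0,1])).round(2),'tilt',np.degrees(np.arccos(-M[2,2])).round(2),'F',s['ft_force'].round(1),'grip',round(s['grip_width'],3),'q7',s['joint_positions'][6].round(2))
    print('shift units now',(M.T@d/.04).round(3))
    if jaw_deg is not None:
        t=-(jaw_deg-np.degrees(np.arctan2(M[1,1],M[0,1])));t=(t+90)%180-90
        M2=M@R.from_euler('z',t,degrees=True).as_matrix();print('turn units',(t/5).round(3),'then shift',(M2.T@d/.04).round(3))
E
python3 -m jog '[[[0.6,0,0,-0.8,0],[0.6,0,0,-0.8,0],[0.6,-0.72,-0.8,0,0],[0.6,-0.72,-0.8,0,0],[0.6,-0.72,-0.8,0,0],[0.6,-0.72,-0.8,0,0],[0.6,-0.72,-0.8,0,0],[0.6,-0.72,-0.8,0,0],[0.6,-0.72,-0.8,0,0],[0.6,-0.72,-0.8,0,0]]]' 20
python3 -c "
from m import *
go(.566,-.2735,.10,55)"
```

```text
time: 1.35
position: [0.3809, 0.25, 0.2862]
tool_rot: [-0.713, -3.059, 0.0]
ft_force: [0.6, -0.6, -0.6]
grip_width: 0.6
t 1.35 pos [0.3809 0.25   0.2862] jaw ang 63.77 tilt 0.02 F [ 0.6 -0.6 -0.6] grip 0.6 q7 0.46
shift units now [-9.936 -9.693  4.657]
turn units 1.754 then shift [-11.297  -8.065   4.657]
```

```bash
python3 -m jog '[[[0.6,0,0,0,0.877],[0.6,0,0,0,0.877],[0.6,-0.9,-0.64,0,0],[0.6,-0.9,-0.64,0,0],[0.6,-0.9,-0.64,0,0],[0.6,-0.9,-0.64,0,0],[0.6,-0.9,-0.64,0,0],[0.6,-0.9,-0.64,0,0],[0.6,-0.9,-0.64,0,0],[0.6,-0.9,-0.64,0,0]]]'
python3 -m jog '[[[0.6,-0.82,-0.59,0,0],[0.6,-0.82,-0.59,0,0],[0.6,-0.82,-0.59,0,0],[0.6,-0.82,-0.59,0,0],[0.6,-0.82,-0.59,0,0],[0.6,0,0,1,0],[0.6,0,0,1,0],[0.6,0,0,1,0],[0.6,0,0,1,0],[0.6,0,0,0.65,0]]]'
python3 - <<'E'
from m import *
go(.566,-.2735,.005,55)
im,d=grab('scene');cv2.imwrite('pics/s2.png',cv2.resize(im[200:310,300:440],None,fx=4,fy=4,interpolation=2)[:,:,::-1])
uv,P=cloud('top',425,165,460,205,load('top')[1])
E
```

```text
time: 2.6
position: [0.4994, -0.0826, 0.2863]
tool_rot: [-0.944, -2.996, -0.0]
ft_force: [0.8, 0.5, -0.7]
grip_width: 0.595
time: 3.85
position: [0.5648, -0.2712, 0.0979]
tool_rot: [-0.944, -2.993, -0.0]
ft_force: [0.2, -0.3, 0.5]
grip_width: 0.6
t 3.85 pos [ 0.5648 -0.2712  0.0979] jaw ang 55.01 tilt 0.18 F [ 0.2 -0.3  0.5] grip 0.6 q7 1.6
shift units now [-0.065 -0.027  2.323]
turn units 0.002 then shift [-0.065 -0.027  2.323]
```

View pics/s2.png

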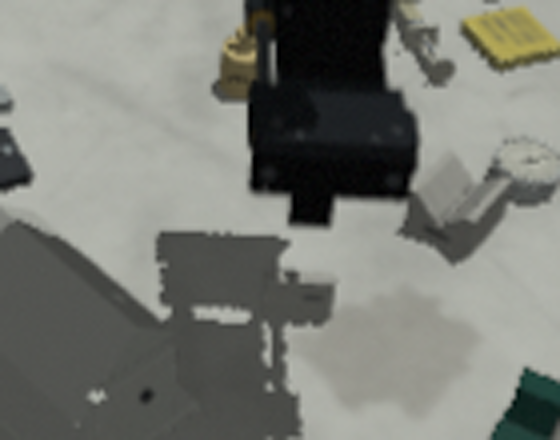

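Run:
```python
from m import *
im,d=load('top');uv,P=cloud('top',398,215,470,270,d)
g=P[:,2]>.04;print(rect(P[g]),P[g].max(0),P[g].min(0));g=P[:,2]>.07;print(rect(P[g]));
c=np.array([.566,-.2735]);a=np.radians(55);u=np.array([np.cos(a),np.sin(a)]);v=np.array([-u[1],u[0]])
Q=P[P[:,2]>.03][:,:2]-c
print('nearest along v',np.abs(Q[abs(Q@u)<.1]@v).min() , 'along u',np.abs(Q[abs(Q@v)<.045]@u).min())
```

```text
(array([ 421.5, -243. ]), array([ 64.6, 131.9]), np.float32(-80.731926)) [ 0.46166352 -0.17482376  0.09225252] [ 0.38352454 -0.31173188  0.04010003]
(array([ 431.6, -240.1]), array([ 41.7, 121.5]), np.float32(-80.06989))Traceback (most recent call last):
  File "<stdin>", line 6, in <module>
    return umr_minimum(a, axis, None, out, keepdims, initial, where)
ValueError: zero-size array to reduction operation minimum which has no identity
```

```bash
python3 -m jog '[[[0.6,-0.06,-0.03,0,0],[0.6,0,0,0.8,0],[0.6,0,0,0.8,0],[0.6,0,0,0.5,0],[0.6,0,0,0.22,0],[0.3,0,0,0,0],[0.1,0,0,0,0],[0,0,0,0,0],[0,0,0,0,0],[0,0,0,0,0]]]' 25
python3 -c "
from m import *
go(.566,-.2735,.12,55)"
```

```text
time: 5.15
position: [0.5674, -0.2745, 0.008]
tool_rot: [0.944, 2.996, 0.0]
ft_force: [0.9, -0.7, 0.4]
grip_width: 0.115
t 5.15 pos [ 0.5674 -0.2745  0.008 ] jaw ang 55.01 tilt 0.02 F [ 0.9 -0.7  0.4] grip 0.115 q7 1.66
shift units now [ 0.041  0.    -2.8  ]
turn units 0.001 then shift [ 0.041  0.    -2.8  ]
```

```bash
python3 -m jog '[[[0,0,0,-0.3,0],[0,0,0,-0.8,0],[0,0,0,-0.9,0],[0,0,0,-0.9,0],[0,0,0,-0.6,-0.907],[0,0,0,0,-0.907],[0,0,0,0,-0.907],[0,0,0,0,-0.907],[0,0,0,0,-0.907],[0,0,0,0,-0.907]]]'
python3 -c "
from m import *
go(.457,-.0705,.13,82.2)"
```

```text
time: 6.4
position: [0.5672, -0.2746, 0.1485]
tool_rot: [0.21, 3.134, -0.0]
ft_force: [0.3, 0.4, -0.1]
grip_width: 0.098
t 6.4 pos [ 0.5672 -0.2746  0.1485] jaw ang 82.34 tilt 0.03 F [ 0.3  0.4 -0.1] grip 0.098 q7 2.03
shift units now [3.409 4.69  0.46 ]
turn units 0.029 then shift [3.421 4.682 0.46 ]
```

```bash
python3 -m jog '[[[0,0.57,0.78,0,0],[0,0.57,0.78,0,0],[0,0.57,0.78,0,0],[0,0.57,0.78,0,0],[0,0.57,0.78,0,0],[0,0.57,0.78,0,0],[0,0,0,0.45,0.03],[0,0,0,0,0]]]'
python3 - <<'E'
from m import *
go(.457,-.0705,.068,82.2)
im,d=grab('scene');cv2.imwrite('pics/s3.png',cv2.resize(im[150:270,230:370],None,fx=4,fy=4,interpolation=2)[:,:,::-1])
E
```

```text
time: 7.4
position: [0.4561, -0.0703, 0.1295]
tool_rot: [-0.217, -3.133, -0.0]
ft_force: [0.5, -0.8, -0.8]
grip_width: 0.104
t 7.4 pos [ 0.4561 -0.0703  0.1295] jaw ang 82.07 tilt 0.08 F [ 0.5 -0.8 -0.8] grip 0.104 q7 1.52
shift units now [-2.500e-02 -1.000e-03  1.538e+00]
turn units -0.027 then shift [-2.500e-02 -1.000e-03  1.538e+00]
```

View pics/s3.png

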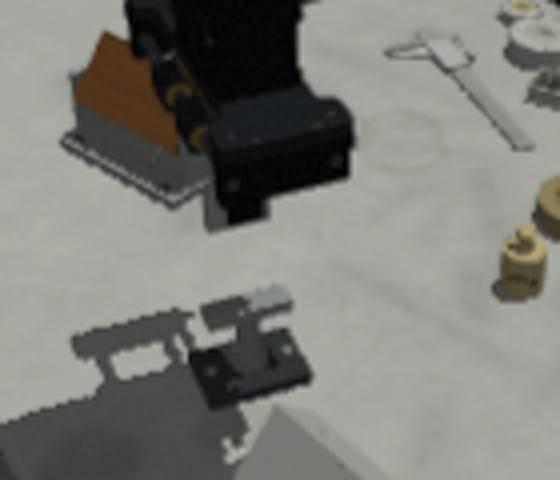

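Run:
```python
from m import *
im,d=load('scene')
s=get_state();p=s['position'];a=np.radians(-7.8);u=np.array([np.cos(a),np.sin(a),0]);w=np.array([-u[1],u[0],0])
for off in(-.003,0,.003):
  for z in(-.008,.022):
    c=p+u*off+np.array([0,0,z]); print(off,z,project('scene',[c-u*.02-w*.005,c-u*.02+w*.005,c+u*.02-w*.005]).round(1).tolist())
# block-coloured points
uv,P=cloud('scene',275,190,305,215,d)
v=im[uv[:,1],uv[:,0]].max(1);q=P-p
g=(v>55)&(abs(q@w)<.012)&(abs(q@u)<.03)&(abs(q[:,2])<.04)
for a_,b in zip(uv[g],q[g]):print(a_,(b@u*1e3).round(1),(b@w*1e3).round(1),(b[2]*1e3).round(1))
```

```text
-0.003 -0.008 [[281.6, 208.2], [280.3, 205.9], [297.4, 204.3]]
-0.003 0.022 [[280.9, 198.0], [279.6, 195.7], [297.0, 194.1]]
0 -0.008 [[282.8, 207.9], [281.5, 205.6], [298.6, 204.0]]
0 0.022 [[282.1, 197.7], [280.8, 195.4], [298.1, 193.9]]
0.003 -0.008 [[284.0, 207.6], [282.7, 205.3], [299.7, 203.7]]
0.003 0.022 [[283.3, 197.4], [282.0, 195.1], [299.3, 193.6]]
[282 196] -17.8 2.3 21.4
[281 197] -21.7 -2.0 22.5
[282 197] -18.1 2.1 18.8
[283 197] -16.6 -1.1 20.4
[281 198] -22.3 -3.6 20.8
[282 198] -20.0 -3.9 20.3
[283 198] -17.8 -5.0 20.5
[281 199] -22.0 -2.1 16.8
[282 199] -19.8 -2.8 16.7
[283 199] -17.9 -4.5 17.2
[281 200] -22.2 -2.1 14.0
[282 200] -20.3 -4.1 14.8
[283 200] -18.1 -4.7 14.5
[296 200] 14.4 -3.5 4.5
[297 200] 16.2 -5.8 5.5
[281 201] -22.3 -1.9 10.9
[282 201] -21.0 -5.7 13.1
[283 201] -18.7 -6.4 13.0
[296 201] 13.8 -5.1 2.8
[297 201] 16.2 -5.4 2.3
[281 202] -22.3 -1.2 7.5
[282 202] -21.0 -5.3 10.0
[283 202] -19.0 -6.6 10.2
[284 202] -15.4 -2.7 6.5
[296 202] 13.5 -5.8 0.4
[297 202] 15.6 -6.9 0.5
[281 203] -21.6 2.0 2.2
[282 203] -20.7 -3.5 5.7
[283 203] -18.8 -5.3 6.4
[28
[... 215 characters left out ...]
.8 1.6
[296 204] 13.2 -5.8 -5.5
[297 204] 16.5 -3.6 -7.9
[281 205] -21.7 2.9 -4.3
[282 205] -21.6 -5.4 1.4
[283 205] -18.3 -2.4 -1.6
[284 205] -16.6 -4.9 -0.4
[285 205] -14.4 -5.8 -0.5
[286 205] -12.0 -6.1 -1.0
[294 205] 9.1 -2.6 -9.5
[295 205] 11.6 -2.7 -10.2
[281 206] -21.9 3.1 -7.4
[282 206] -21.3 -3.7 -2.9
[283 206] -18.6 -2.7 -4.3
[284 206] -17.4 -7.3 -1.5
[285 206] -13.6 -2.5 -6.0
[286 206] -11.8 -5.0 -4.7
[287 206] -11.1 -10.9 -0.9
[288 206] -8.8 -11.4 -1.2
[290 206] -1.9 -5.2 -7.5
[291 206] 0.0 -7.0 -6.8
[282 207] -22.5 -7.6 -2.8
[283 207] -19.0 -3.6 -6.6
[284 207] -17.0 -5.4 -5.9
[285 207] -14.1 -3.8 -7.9
[286 207] -11.6 -3.6 -8.8
[282 208] -21.8 -4.2 -8.3
[283 208] -18.7 -1.9 -10.9
```

```bash
python3 -m jog '[[[0,-0.05,-0.015,0,0],[0,0,0,0.7,0],[0,0,0,0.5,0],[0,0,0,0.2,0],[0,0,0,0.05,0],[0,0,0,0.04,0],[0,0,0,0,0]]]'
python3 -c "
from m import *
go(.458,-.071,.068,82.2)"
```

```text
time: 8.32
position: [0.4595, -0.0713, 0.0707]
tool_rot: [0.217, 3.133, 0.0]
ft_force: [0.0, -0.2, -0.8]
grip_width: 0.104
t 8.32 pos [ 0.4595 -0.0713  0.0707] jaw ang 82.06 tilt 0.06 F [ 0.  -0.2 -0.8] grip 0.104 q7 1.57
shift units now [0.038 0.002 0.068]
turn units -0.028 then shift [0.038 0.002 0.068]
```

```bash
python3 -m jog '[[[0,0.025,0,0.03,0],[0,0,0,0.03,0],[0,0,0,0,0]]]'
python3 -c "
from m import *
go(.458,-.071,.068,82.2)"
```

```text
time: 8.7
position: [0.4581, -0.0711, 0.068]
tool_rot: [0.217, 3.134, 0.0]
ft_force: [-0.0, 0.4, 1.9]
grip_width: 0.1
t 8.7 pos [ 0.4581 -0.0711  0.068 ] jaw ang 82.06 tilt 0.02 F [-0.   0.4  1.9] grip 0.1 q7 1.57
shift units now [ 0.002  0.002 -0.   ]
turn units -0.027 then shift [ 0.002  0.002 -0.   ]
```

```bash
python3 -m jog '[[[0.2,0,0,0,0],[0.35,0,0,0,0],[0.35,0,0,-0.2,0],[0.35,0,0,-0.8,0],[0.35,0,0,-1,0],[0.35,0,0,-1,0],[0.35,0,0,-0.6,0],[0.35,0.65,0,0,-0.87],[0.35,0,0,0,-0.87],[0.35,0,0,0,-0.87]]]'
python3 - <<'E'
from m import *
go(.570,.181,.2,108)
im,d=grab('scene');cv2.imwrite('pics/s4.png',cv2.resize(im[150:270,230:370],None,fx=4,fy=4,interpolation=2)[:,:,::-1])
E
```

```text
time: 9.95
position: [0.4322, -0.0676, 0.2125]
tool_rot: [-0.144, 3.137, 0.001]
ft_force: [-0.0, -0.6, 0.7]
grip_width: 0.353
t 9.95 pos [ 0.4322 -0.0676  0.2125] jaw ang 95.25 tilt 0.08 F [-0.  -0.6  0.7] grip 0.353 q7 1.67
shift units now [-3.999  5.874  0.32 ]
turn units -2.551 then shift [-5.197  4.846  0.32 ]
```

View pics/s4.png

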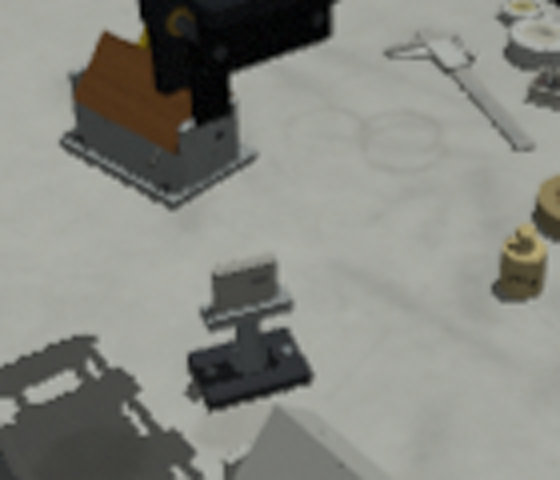

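The block stands lengthwise on the ledge (block at about 212–278, 255–310 in the crop). I'll move on to the red driver and check the block from above with the top camera.

```bash
python3 -m jog '[[[0.45,0,0,0,-0.85],[0.45,0,0,0,-0.85],[0.45,0,0,0,-0.85],[0.45,-0.87,0.81,0,0],[0.45,-0.87,0.81,0,0],[0.45,-0.87,0.81,0,0],[0.45,-0.87,0.81,0,0],[0.45,-0.87,0.81,0,0],[0.45,-0.87,0.81,0,0],[0.45,0,0,0,0]]]'
python3 - <<'E'
from m import *
go(.570,.181,.098,108)
im,d=grab('top');grab('scene')
uv,P=cloud('top',345,205,385,255,d)
g=(P[:,2]>.083)&(P[:,2]<.097);print('block',g.sum(),rect(P[g]),np.median(P[g],0));
g=(P[:,2]>.05)&(P[:,2]<.067);print('ledge',g.sum(),rect(P[g]))
s=load('scene')[0]
c=np.vstack([cv2.resize(im[150:240,200:400],None,fx=3.2,fy=3.2,interpolation=2),cv2.resize(s[110:200,200:400],None,fx=3.2,fy=3.2,interpolation=2)])
cv2.imwrite('pics/c5.png',c[:,:,::-1])
E
```

```text
time: 11.25
position: [0.5715, 0.1863, 0.211]
tool_rot: [0.496, -3.102, -0.001]
ft_force: [-1.0, -0.9, -1.2]
grip_width: 0.449
t 11.25 pos [0.5715 0.1863 0.211 ] jaw ang 108.16 tilt 0.04 F [-1.  -0.9 -1.2] grip 0.449 q7 1.6
shift units now [ 0.075 -0.116  2.824]
turn units 0.032 then shift [ 0.075 -0.116  2.824]
block 70 (array([457.5, -69.6]), array([ 9.4, 38.8]), np.float32(-7.6095757)) [ 0.45778308 -0.06953679  0.08928914]
ledge 100 (array([456.9, -70.2]), array([18. , 55.8]), np.float32(-8.142547))
```

View pics/c5.png

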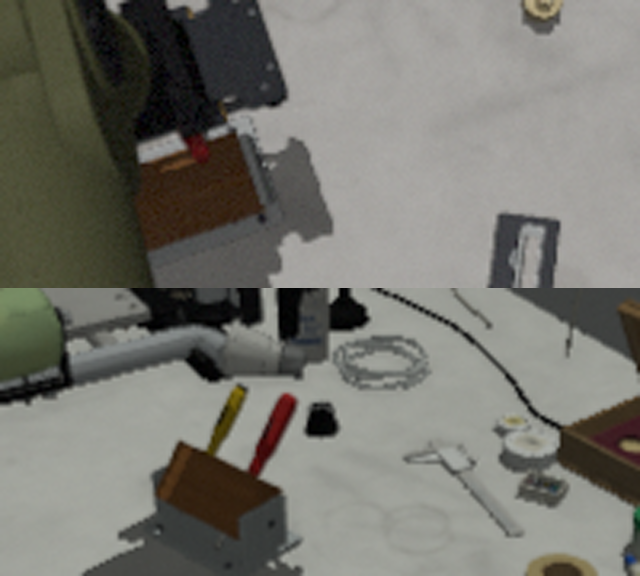

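```bash
python3 -m jog '[[[0.45,0.08,-0.12,0,0],[0.45,0,0,0.8,0],[0.45,0,0,0.8,0],[0.45,0,0,0.8,0],[0.45,0,0,0.4,0],[0.2,0,0,0,0],[0,0,0,0,0],[0,0,0,0,0],[0,0,0,0,0]]]' 30
python3 - <<'E'
from m import *
go(.570,.181,.098,108)
a=np.array([.632*1,.205,.747]);print(project('scene',[[.57,.181,.107]]))
im,d=grab('scene');cv2.imwrite('pics/s6.png',cv2.resize(im[100:210,220:340],None,fx=5,fy=5,interpolation=2)[:,:,::-1])
E
```

```text
time: 12.48
position: [0.5694, 0.18, 0.1015]
tool_rot: [-0.491, 3.102, 0.008]
ft_force: [-3.2, 5.9, 2.5]
grip_width: 0.182
t 12.47 pos [0.5694 0.18   0.1015] jaw ang 107.97 tilt 0.32 F [-3.2  5.9  2.5] grip 0.182 q7 1.64
shift units now [-0.022  0.018  0.086]
turn units -0.005 then shift [-0.022  0.018  0.086]
[[286.05714033 154.8698102 ]]
```

View pics/s6.png

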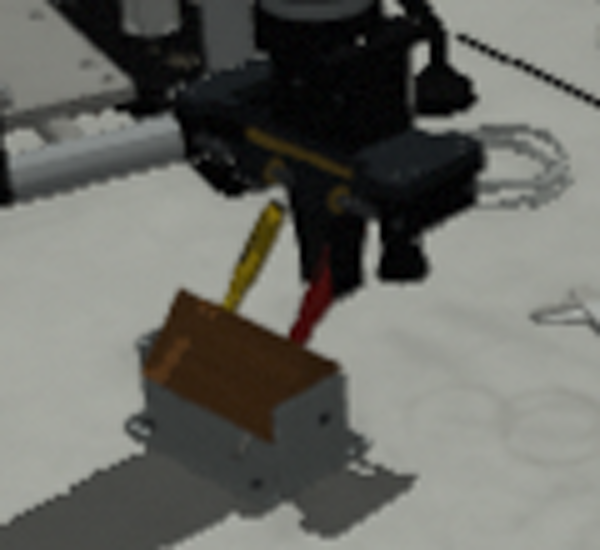

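```bash
python3 -m jog '[[[0,0,0.03,0,0],[0,-0.129,0,-0.153,0],[0,-0.129,0,-0.153,0]]]' 30
python3 -c "
from m import *
go(.570,.181,.098,108)"
```

```text
time: 12.9
position: [0.577, 0.1821, 0.1113]
tool_rot: [0.489, -3.099, -0.003]
ft_force: [-4.3, 4.4, -3.9]
grip_width: 0.181
t 12.9 pos [0.577  0.1821 0.1113] jaw ang 107.92 tilt 0.26 F [-4.3  4.4 -3.9] grip 0.181 q7 1.64
shift units now [0.175 0.027 0.333]
turn units -0.015 then shift [0.175 0.027 0.333]
```

```bash
python3 -m jog '[[[0,-0.193,0.01,-0.23,0],[0,-0.193,0.01,-0.23,0],[0,-0.193,0,-0.23,0],[0,-0.193,0,-0.23,0],[0,-0.193,0,-0.23,0],[0,-0.193,0,-0.23,0],[0,-0.193,0,-0.23,0],[0,0,0,-0.5,0],[0,0,0,-0.5,0]]]'
python3 - <<'E'
from m import *
go(.62,.05,.15,108)
im,d=grab('scene');cv2.imwrite('pics/s7.png',cv2.resize(im[90:210,220:340],None,fx=4,fy=4,interpolation=2)[:,:,::-1])
E
```

```text
time: 14.02
position: [0.6307, 0.1971, 0.2181]
tool_rot: [-0.487, 3.103, -0.001]
ft_force: [0.5, -0.6, -0.2]
grip_width: 0.185
t 14.03 pos [0.6307 0.1971 0.2181] jaw ang 107.84 tilt 0.05 F [ 0.5 -0.6 -0.2] grip 0.185 q7 1.64
shift units now [ 1.382 -3.417  1.705]
turn units -0.033 then shift [ 1.391 -3.413  1.705]
```

View pics/s7.png

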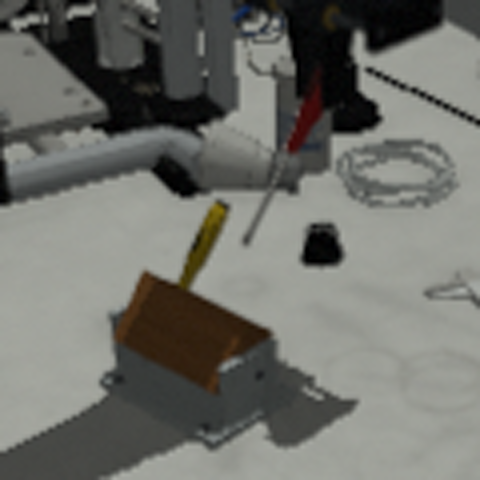

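```bash
python3 -m jog '[[[0,0.477,-0.643,0,0],[0,0.477,-0.643,0,0],[0,0.477,-0.643,0,0],[0,0.477,-0.643,0,0],[0,0.477,-0.643,0,0],[0,0.477,-0.643,0,0],[0,0,0,0,0.86],[0,0,0,0,0.86],[0,0,0,0,0.86],[0,0,0,0,0.86]]]'
python3 -m jog '[[[0,0,0,0.6,0.86],[0,0,0,0.6,0.86],[0,0,0,0.6,0],[0,0,0,0.6,0],[0,0,0,0,0]]]'
python3 - <<'E'
from m import *
go(.57,.015,.084,82)
im,d=grab('scene')
uv,P=cloud('scene',200,100,400,300,d);h=cv2.cvtColor(im,cv2.COLOR_RGB2HSV)[uv[:,1],uv[:,0]]
m=((h[:,0]<6)|(h[:,0]>172))&(h[:,1]>140)&(P[:,2]>.01)&(P[:,0]<.7)&(P[:,1]>-.1);Q=P[m]
a=np.linalg.svd(Q-Q.mean(0))[2][0];print(len(Q),a,Q.mean(0),Q.min(0),Q.max(0))
E
```

```text
time: 15.32
position: [0.5688, 0.0154, 0.2172]
tool_rot: [-0.014, 3.141, 0.001]
ft_force: [0.6, 0.3, -0.2]
grip_width: 0.186
time: 15.95
position: [0.5674, 0.0155, 0.1194]
tool_rot: [-0.217, -3.131, 0.001]
ft_force: [-0.1, -0.2, 0.0]
grip_width: 0.181
t 15.95 pos [0.5674 0.0155 0.1194] jaw ang 82.07 tilt 0.18 F [-0.1 -0.2  0. ] grip 0.181 q7 1.47
shift units now [-0.069 -0.003  0.884]
turn units 0.013 then shift [-0.069 -0.003  0.884]
62 [-0.59397966  0.11829096 -0.79573576] [0.54625489 0.01330746 0.11369394] [0.52993127 0.00569231 0.09464828] [0.55882822 0.02094962 0.13234638]
```

```bash
python3 -m jog '[[[0,0,0,0.35,0],[0,0,0,0.3,0],[0,-0.2,0,0.2,0],[0,-0.25,0,0.25,0],[0,-0.25,0,0.25,0]]]' 6
python3 - <<'E'
from m import *
go(.57,.015,.004,82)
im,d=grab('scene')
uv,P=cloud('scene',200,100,400,300,d);h=cv2.cvtColor(im,cv2.COLOR_RGB2HSV)[uv[:,1],uv[:,0]]
m=((h[:,0]<6)|(h[:,0]>172))&(h[:,1]>140)&(P[:,2]>.01)&(P[:,0]<.7)&(P[:,1]>-.1);Q=P[m]
a=np.linalg.svd(Q-Q.mean(0))[2][0];print(len(Q),a,Q.mean(0),Q.min(0),Q.max(0))
E
```

```text
time: 16.62
position: [0.5977, 0.0116, 0.0659]
tool_rot: [0.218, 3.133, -0.0]
ft_force: [-1.0, -0.1, 0.5]
grip_width: 0.185
t 16.62 pos [0.5977 0.0116 0.0659] jaw ang 82.06 tilt 0.04 F [-1.  -0.1  0.5] grip 0.185 q7 1.53
shift units now [ 0.699 -0.012  1.548]
turn units 0.011 then shift [ 0.699 -0.012  1.548]
62 [-0.73026958  0.15914221 -0.66436443] [0.57312552 0.01085486 0.06501375] [0.55370537 0.00324717 0.04900384] [0.58902718 0.02291092 0.08222269]
```

```bash
python3 -m jog '[[[0,-0.2,0,0.25,0],[0,-0.2,0,0.25,0],[0,-0.2,0,0.25,0],[0,-0.2,0,0.25,0],[0,-0.2,0,0.25,0],[0,-0.1,0,0.2,0],[0,-0.05,0,0.05,0],[0,0,0,0,0]]]' 6
python3 - <<'E'
from m import *
go(.57,.015,.003,82)
im,d=grab('scene')
uv,P=cloud('scene',200,100,400,300,d);h=cv2.cvtColor(im,cv2.COLOR_RGB2HSV)[uv[:,1],uv[:,0]]
m=((h[:,0]<6)|(h[:,0]>172))&(h[:,1]>140)&(P[:,2]>.002)&(P[:,0]<.7)&(P[:,1]>-.1);Q=P[m]
a=np.linalg.svd(Q-Q.mean(0))[2][0];print(len(Q),a,Q.mean(0),Q.min(0),Q.max(0))
E
```

```text
time: 17.68
position: [0.6422, 0.0053, 0.0064]
tool_rot: [0.218, 3.134, -0.0]
ft_force: [-0.4, 0.1, -1.8]
grip_width: 0.183
t 17.68 pos [0.6422 0.0053 0.0064] jaw ang 82.06 tilt 0.01 F [-0.4  0.1 -1.8] grip 0.183 q7 1.59
shift units now [ 1.82  -0.01   0.084]
turn units 0.011 then shift [ 1.82  -0.011  0.084]
70 [-0.96205062  0.17897077 -0.20598074] [0.6151294  0.00454452 0.01819685] [ 0.58999818 -0.00331434  0.0097144 ] [0.63610581 0.01706464 0.02699113]
```

```bash
python3 -m jog '[[[0,-0.03,0,0.08,0],[0.22,0,0,0,0],[0.3,0,0,0,0],[0.4,0,0,0,0],[0.4,0,0,-0.5,0],[0.4,0,0,-1,0],[0.4,0,0,-1,0],[0.4,0.9,0,-0.6,0],[0.4,0.9,0,0,0],[0.4,0.9,0,0,0]]]' 6
python3 -m jog '[[[0.4,0.9,0,0,0],[0.4,0.9,0,0,0],[0.4,0,0,0,0]]]'
python3 - <<'E'
from m import *
go(.64,.005,.004,82)
im,d=grab('top');s,sd=grab('scene')
for n,i,dd,w in(('top',im,d,(270,130,370,210)),('scene',s,sd,(250,100,400,260))):
    uv,P=cloud(n,*w,dd);h=cv2.cvtColor(i,cv2.COLOR_RGB2HSV)[uv[:,1],uv[:,0]]
    m=((h[:,0]<6)|(h[:,0]>172))&(h[:,1]>120)&(P[:,2]<.03);Q=P[m]
    if len(Q)<10: print(n,len(Q));continue
    a=np.linalg.svd(Q-Q.mean(0))[2][0];print(n,len(Q),a,Q.mean(0),Q.min(0),Q.max(0),rect(onz(n,uv[m],.01)))
c=np.vstack([cv2.resize(im[130:210,250:410],None,fx=3.6,fy=3.6,interpolation=2),cv2.resize(s[130:210,240:400],None,fx=3.6,fy=3.6,interpolation=2)])
cv2.imwrite('pics/c8.png',c[:,:,::-1])
E
```

```text
time: 18.98
position: [0.536, 0.02, 0.1292]
tool_rot: [0.218, 3.131, 0.002]
ft_force: [-0.9, -0.2, 0.5]
grip_width: 0.399
time: 19.35
position: [0.4635, 0.0306, 0.1284]
tool_rot: [0.216, 3.133, 0.004]
ft_force: [1.0, 0.4, 0.7]
grip_width: 0.399
t 19.35 pos [0.4635 0.0306 0.1284] jaw ang 82.11 tilt 0.15 F [1.  0.4 0.7] grip 0.399 q7 1.31
shift units now [-4.457 -0.036  3.112]
turn units 0.023 then shift [-4.457 -0.027  3.112]
top 182 [-0.98960805  0.13865219 -0.03809829] [0.6387751  0.0062991  0.01698574] [ 0.5937977  -0.0044083   0.00292315] [0.67784147 0.01676569 0.02518441] (array([636.5,   6.6]), array([15.8, 85.4]), np.float32(-7.7453327))
scene 215 [-0.93798283 -0.34559751 -0.02739657] [0.75456125 0.04640987 0.01782088] [ 0.59099335 -0.00992578  0.00660081] [0.99569283 0.32950698 0.0271698 ] (array([768.9, 103.2]), array([344.5, 368.9]), np.float32(-29.613083))
```

View pics/c8.png

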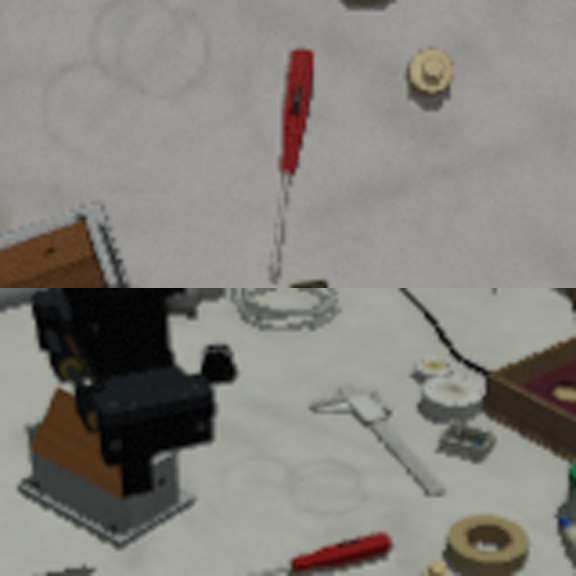

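```bash
python3 -m jog '[[[0.4,-0.728,0,0,0],[0.4,-0.728,0,0,0],[0.4,-0.728,0,0,0],[0.4,-0.728,0,0,0],[0.4,-0.728,0,0,0],[0.4,-0.728,0,0,0],[0.4,0,0,1,0],[0.4,0,0,0.8,0],[0.4,0,0,0.6,0],[0.4,0,0,0,0]]]'
python3 -c "
from m import *
go(.6365,.0062,.004,82.2)"
```

```text
time: 20.7
position: [0.6374, 0.0054, 0.0291]
tool_rot: [-0.218, -3.131, 0.003]
ft_force: [0.3, 0.5, 0.7]
grip_width: 0.396
t 20.7 pos [0.6374 0.0054 0.0291] jaw ang 82.05 tilt 0.23 F [0.3 0.5 0.7] grip 0.396 q7 1.58
shift units now [0.023 0.017 0.627]
turn units -0.03 then shift [0.023 0.017 0.627]
```

```bash
python3 -m jog '[[[0.4,0,0.02,0.4,0],[0.4,0,0,0.2,0],[0.4,0,0,0.02,0],[0.2,0,0,0,0],[0.1,0,0,0,0],[0,0,0,0,0],[0,0,0,0,0],[0,0,0,0,0]]]' 40
python3 -c "
from m import *
go(.6365,.0062,.004,82.2)"
python3 -m jog '[[[0,0,0,-0.2,0],[0,0,0,-0.7,0],[0,0,0,-0.9,0],[0,0,0,-0.9,0],[0,0,0,-0.9,0],[0,0,0,0,0]]]'
python3 - <<'E'
from m import *
go(.6365,.0062,.004,82.2)
s,sd=grab('scene')
a=np.radians(-7.8);u=np.array([np.cos(a),np.sin(a),0]);c=np.array([.6365,.0062,get_state()['position'][2]+.005])
print(project('scene',[c,c-u*.0415,c-u*.1215]))
uv,P=cloud('scene',255,120,400,260,sd);q=P-c
for lo,hi in((-.035,-.02),(-.06,-.045),(-.08,-.065),(-.1,-.085),(-.12,-.105),(.012,.025),(.025,.04)):
    g=(q@u>lo)&(q@u<hi)&(abs(q[:,2])<.03)&(abs(q[:,1]-u[1]*(q@u))<.02);print(lo,g.sum(),q[g].mean(0).round(4) if g.any() else '')
cv2.imwrite('pics/s9.png',cv2.resize(s[120:240,240:400],None,fx=4,fy=4,interpolation=2)[:,:,::-1])
E
```

```text
time: 21.7
position: [0.6385, 0.0068, 0.0069]
tool_rot: [0.217, 3.133, 0.0]
ft_force: [-0.1, 0.8, 3.0]
grip_width: 0.176
t 21.7 pos [0.6385 0.0068 0.0069] jaw ang 82.06 tilt 0.05 F [-0.1  0.8  3. ] grip 0.176 q7 1.59
shift units now [ 0.048 -0.021  0.073]
turn units -0.027 then shift [ 0.048 -0.021  0.073]
time: 22.45
position: [0.6402, 0.0065, 0.1542]
tool_rot: [0.217, 3.128, 0.002]
ft_force: [-0.0, 0.4, -0.9]
grip_width: 0.176
t 22.45 pos [0.6402 0.0065 0.1542] jaw ang 82.05 tilt 0.37 F [-0.   0.4 -0.9] grip 0.176 q7 1.53
shift units now [ 0.115 -0.027  3.754]
turn units -0.029 then shift [ 0.115 -0.027  3.754]
[[335.84914349 159.59083846]
 [321.76288135 162.60922621]
 [293.53233984 168.65924788]]
-0.035 23 [-0.0283  0.0003  0.0025]
-0.06 9 [-0.0515  0.0066 -0.0003]
-0.08 9 [-0.0728  0.0086 -0.    ]
-0.1 9 [-0.0899  0.0118 -0.0005]
-0.12 9 [-0.1117  0.0143 -0.0002]
0.012 20 [ 0.0167 -0.014   0.0041]
0.025 33 [ 0.0313 -0.0104  0.0043]
```

View pics/s9.png

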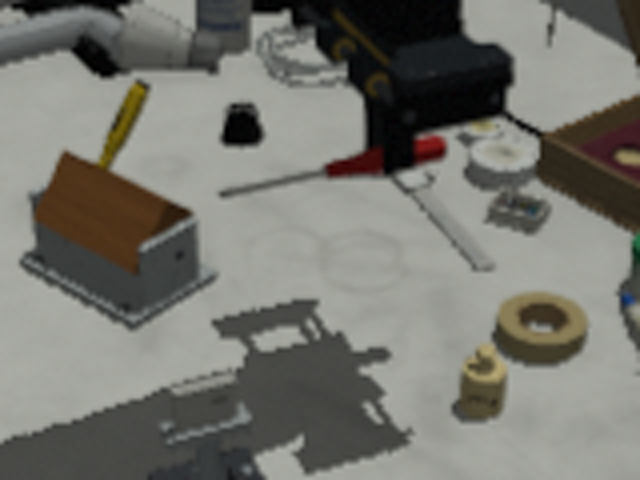

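```bash
python3 -m jog '[[[0,0.36,-0.42,0,0],[0,0.36,-0.42,0,0],[0,0.36,-0.42,0,0],[0,0.36,-0.42,0,0],[0,0.36,-0.42,0,0],[0,0.36,-0.42,0,0],[0,0,0,0,0],[0,0,0,0,0]]]'
cat > chk.py <<'E'
from m import *
go(.5403,-.0808,.107,82.2)
p=get_state()['position']
a=np.radians(-7.7);u=np.array([np.cos(a),np.sin(a),0]);w=np.array([-u[1],u[0],0]);b=np.array([.4575,-.0697,.09])
for n,win in(('scene',(255,150,345,260)),('top',(330,170,390,260))):
    im,d=grab(n);uv,P=cloud(n,*win,d);q=P-b
    g=(abs(q@w)<.012)&(abs(q@u)<.1)&(q[:,2]>.008)&(q[:,2]<.1);t=q@u
    lo=t[g].min()
    print(n,'tip along u mm',lo*1e3,'n',g.sum())
    for x in(-.035,-.015,.005,.025):
        k=g&(t>x)&(t<x+.015)
        if k.any():print('  ',x,k.sum(),'w',np.median(q[k]@w*1e3).round(1),'z above block',np.median(q[k,2]*1e3).round(1))
    k=(abs(q@w)<.012)&(abs(t)<.03)&(abs(q[:,2])<.006);print('  block',k.sum(),rect(P[k]) if k.sum()>5 else '')
E
python3 chk.py
```

```text
time: 23.5
position: [0.5392, -0.0804, 0.1506]
tool_rot: [0.216, 3.133, 0.001]
ft_force: [-0.1, -0.4, -0.1]
grip_width: 0.18
t 23.5 pos [ 0.5392 -0.0804  0.1506] jaw ang 82.1 tilt 0.07 F [-0.1 -0.4 -0.1] grip 0.18 q7 1.62
shift units now [-0.027 -0.006  1.089]
turn units -0.021 then shift [-0.027 -0.006  1.089]
scene tip along u mm -39.688244546002174 n 196
   -0.035 13 w -1.4 z above block 63.8
   -0.015 12 w -0.9 z above block 63.5
   0.005 11 w -0.9 z above block 63.8
   0.025 19 w -2.3 z above block 64.0
  block 64 (array([456.2, -72.3]), array([13.3, 39.8]), np.float32(-6.448182))Traceback (most recent call last):
  File "chk.py", line 8, in <module>
    lo=t[g].min()
    return umr_minimum(a, axis, None, out, keepdims, initial, where)
ValueError: zero-size array to reduction operation minimum which has no identity
```

```bash
python3 -m jog '[[[0,0,0,0.3,0],[0,0,0,0.3,0],[0,0,0,0.25,0],[0,0,0,0.15,0],[0,0,0,0.05,0],[0,0,0,0,0],[0,0,0,0,0],[0,0,0,0,0]]]'
sed -i "s/,('top',(330,170,390,260))//" chk.py; echo "cv2.imwrite('pics/s10.png',cv2.resize(im[130:270,240:390],None,fx=4,fy=4,interpolation=2)[:,:,::-1]);print(get_state()['qd'].round(4))" >> chk.py; python3 chk.py
```

```text
time: 24.6
position: [0.5389, -0.0812, 0.1088]
tool_rot: [0.217, 3.133, 0.0]
ft_force: [0.1, -0.4, 0.2]
grip_width: 0.176
t 24.6 pos [ 0.5389 -0.0812  0.1088] jaw ang 82.06 tilt 0.04 F [ 0.1 -0.4  0.2] grip 0.176 q7 1.65
shift units now [-0.033  0.014  0.044]
turn units -0.028 then shift [-0.033  0.014  0.044]Traceback (most recent call last):
  File "chk.py", line 5, in <module>
    for n,win in(('scene',(255,150,345,260))):
        ^^^^^
ValueError: too many values to unpack (expected 2)
```

```bash
python3 -m jog '[[[0,0,0.01,0.04,0],[0,0,0,0,0],[0,0,0,0,0],[0,0,0,0,0]]]'
sed -i "s/260))):/260)),):/" chk.py; python3 chk.py
```

```text
time: 25.1
position: [0.5387, -0.0808, 0.1068]
tool_rot: [0.217, 3.134, 0.0]
ft_force: [-0.7, 0.4, -0.9]
grip_width: 0.183
t 25.1 pos [ 0.5387 -0.0808  0.1068] jaw ang 82.06 tilt 0.0 F [-0.7  0.4 -0.9] grip 0.183 q7 1.65
shift units now [-0.039  0.004 -0.005]
turn units -0.027 then shift [-0.039  0.004 -0.005]
scene tip along u mm -38.99515213250422 n 198
   -0.035 12 w -1.7 z above block 20.9
   -0.015 12 w -2.3 z above block 20.9
   0.005 11 w -1.7 z above block 20.1
   0.025 19 w -2.9 z above block 21.5
  block 64 (array([455.7, -72.8]), array([12.6, 38.2]), np.float32(-3.1289184))
[-0.0002  0.0007  0.0014  0.0001  0.0023 -0.0003 -0.0004]
```

View pics/s10.png

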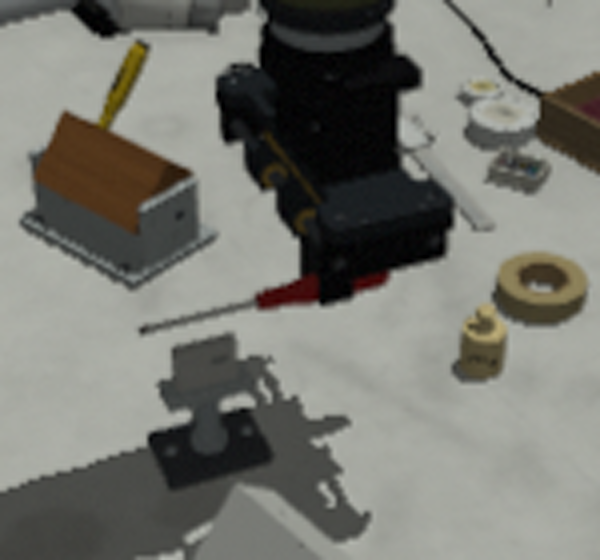

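```bash
python3 -c "
from bench import job
print(job.close_job())"
```

```text
the job is handed in; nothing more can be done
None
```

I finished the job and handed it in at about 25 s, with the arm still and holding the longer (red) screwdriver level above the block.

- **Block:** It stands upright on the ledge, released. The top camera put it within 1 mm of the ledge's centre and within 1° of the ledge's direction.
- **Screwdriver:** I drew it out along the bore. The moves can't tilt the tool, so I laid it flat on the worktop, letting it pivot in a light grip. I then gripped it again at the middle of the handle, lifted it level and moved it over the block.
- **Last checks:** The blade was level within about 1 mm along its length and about 20 mm above the block's top. It was lengthwise along the block, and its middle was within about 2 mm of the block's centre. It touched neither block nor stand. The arm was motionless and the wrist force was about 1 N.
- **Disagreements:**
  - The two cameras differ by 2–3 mm across the block. The scene camera's fit of the block's angle (-3°) differs from the top camera's (-7.6°). It sees part of the block's side face, so I trusted the top camera.
  - The top camera's check of the blade over the block returned no points. The final height and position therefore rest on the scene camera and the arm's own readings.
- **Other things:** The shorter (yellow) screwdriver is still in the holder. I did not touch the other things, and those visible in the last picture were in place.

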